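Hang the pin spanner on the rack peg that fits its eye

ROBOT

A 7-joint arm with a two-finger parallel gripper is mounted at the origin on a cart in front of the work surface, level with it; the furniture and walls round the work are solid. World frame = base frame: x ahead of the robot, y to its left, z up, the work surface at z = 0. Lengths are in m, angles in rad, forces in N, time in s.
With the tool pointing down it reaches from about 0.4 to 0.925 m from the base axis. Payload 4.1 kg.
Tool frame: the origin (TCP) lies on the centre line of the jaws, within the pads' length; the fingertips stand 14 mm ahead of it and the grasp point (between the pads) lies 5 mm behind it (arm.tcp_to_tips is the distance from the TCP to the fingertips, in m); z points along the fingers, y is the line along which they close (so a half turn about z gives the same grasp; the last joint's range is limited). The gripper opens to 85 mm and grips with 20 to 120 N. Pads are 22 mm wide; open, the fingers measure 114 mm over their backs; the gripper's body (76 mm by 85 mm) begins 54 mm behind the grasp point. The pads swing forward as they close: fully open they stand 13 mm farther back than shut.
Start: joints at [1.194, 0.398, 0.045, 1.537, -0.019, 1.207, -0.051], TCP at [0.178, -0.625, 0.245] pointing down, gripper open.
Joint ranges: [-2.82, 2.82], [-0.49, 2.23], [-1.37, 1.46], [0, 2.46], [-1.36, 4.5], [0.23, 2], [-2.94, 2.94]. Speed limits (rad/s): [2.57, 2.57, 3.14, 3.14, 3.14, 3.14, 3.14].

INTERFACE

Orientations are given as a rotation vector (axis times angle).
In Python, from bench import arm, eyes gives the robot as it stands. The module is installed in compiled form; this text tells all that it offers.
- The arm moves only by the shell command python3 -m crank 'ROWS' [FORCE]. ROWS is JSON, a list of rows, each a list of 3 entries, a list of its own where there are three numbers: the turn, a rotation vector about the world's x, y, z in degrees, then the shift along the world's x, y, z in mm, then the opening, from 0 (shut) to 1 (fully open). A call has 1 to 12 rows; each row is the pose to reach, as a shift and turn from the pose commanded when the call began; what a row does not reach only later rows make up. A row lasts 1/12 s, in which the tool goes at most 41.7 mm and 7.16 degrees, less where a joint would pass 70% of its speed; a pose out of reach is approached as far as the arm can. A call with a gripper value outside its range is refused whole. The fingers move at their own pace and stop on an object; FORCE is the grip in N (left out, the last holds). Time passes only in rows, so rows that repeat a pose let the fingers close. It gives the time, the measured TCP pose, the force, the opening and the grip force at its end, in the units of the state.
- arm.observe(): the state, without advancing time (a new reading comes with each control period).
- eyes.get_image(name): name is "side" or "top"; returns a dict with "pixels" (400x640x3 uint8, red, green, blue), "range_z" (400x640 float32, m along the optical axis (not along the pixel's ray), 0 where there is no reading), "fx", "fy", "cx", "cy" (pixels), "R" (3x3) and "t" (3): a world point X has camera coordinates R X + t. Camera axes: x right, y down, z forward; pixel columns grow to the right and rows downward; lengths in m; the calibration is good to about 2 mm. A picture is of the moment at which its call begins.
- arm.sign_off(): hands the job in; it is judged then, once.
The state is a dict: "clock": time; "joint_positions": joint angles; "dq": joint speeds; "effort": joint torques, N m; "tool_pos": TCP position; "ee_rot": TCP orientation; "ft_force": force on the tool from outside, world axes, zero at the start; "ft_torque": the same for the moment, N m; "finger_gap": opening from 0.0 (shut) to 1.0 (fully open); "grip_force": force on a finger pad.
Only numpy, scipy, OpenCV 4.12 (cv2) and the standard library are available. Lean on these libraries where they do the work, as an engineer would, in place of code of your own. Each camera call takes 0.05 s, during which the arm holds its last target. There are 200 camera calls.

TASK

Put the two-pin spanner away: hang it by its eye on the sloping tool rack, pushed fully home against the flange at the foot of the peg, with its fork end pointing down the slope. Only one of the three pegs is slim enough to pass through the eye, so try them until you find it; let go of the spanner there and leave the open-ended spanner and the chisel lying where they are.

Things in the scene. Friction and masses are not known exactly. Their poses are not given: they have to be found in the camera images.
- pin_spanner: the loose plain-steel two-pin spanner, 0.13 to 0.22 kg, a flat bar 144 mm long and 8 mm thick lying flat on the bench. Origin on its underside, below spanner_grip; x points along the shank to the eye, z up. The shank is 16 mm wide. The end away from the eye is a fork 46 mm wide, reaching 71 mm behind the origin, with two small pins standing 6 mm up from its arms.
- spanner_grip (a point): middle of the spanner's shank, half-way up its 8 mm thickness and close to its centre of mass: the place to grip, across the 16 mm width; the shank is straight for 30 mm either side. Axes as the spanner's.
- spanner_eye (a point): centre of the round eye of the pin spanner, half-way up its 8 mm thickness, 58 mm along +x from spanner_grip. Hole 15 mm in diameter, ring 29 mm outside.
- rack: the fixed tool rack: a wooden board 250 mm wide (along y), 175 mm up the slope, on a steel frame. Origin on the bench under the peg row; x points away from the low front edge (about 110 mm before the origin), y to the left along the row, z up. The board rises at 26 degrees towards +x: straight up the slope is (0.899, 0, 0.438) in the rack's frame.
- seat_left (a point): place of the left (+y) peg: the point on its axis 4 mm above its flange, where the middle of the eye lies when home; 14 mm above the board. Each peg stands square to the board, from foot to tip along (-0.438, 0, 0.899) in the rack's frame; its tip is 30 mm beyond this point. The flange at its foot is 26 mm wide and 10 mm high.
- seat_middle (a point): the same point of the middle peg, 75 mm from its neighbours. Of the three pegs one is 12 mm thick and passes through the eye; the other two are 19 mm thick and do not. Which place has the slim one changes from start to start and is not reported.
- seat_right (a point): the same point of the right (-y) peg
- open_spanner_mid (a point): bystander: centre of a loose bright combination spanner (ring one end, jaw the other), 201 x 36 x 8 mm, lying flat on the bench; its long axis is y
- chisel_mid (a point): bystander: centre of a loose cold chisel, 138 x 23 x 23 mm, lying on the bench; its long axis is y
Things that resemble listed ones, but are neither listed nor needed, are in the scene too. Several things have the shape of the pin_spanner; the one meant has the colours described above.

How it is judged:
By the outcome, as a careful person would: the job done as asked, in the order asked, and still so for the second after the job is handed in, with the robot touching nothing.
It also fails if it takes over 45 s, if anything falls off the work surface, if the arm or the gripper's body presses on something with over 40 N, if the wrist force passes 120 N, or if a joint passes its speed limit or range.

## Working session

There is one attempt and no reset: what is moved stays moved. The work goes in short steps, Python scripts to look and compute and a shell command to move; the robot and the scene stay as the last step left them, time stands still between calls to the robot, and variables do not carry over. Pictures are saved under pics/ and viewed, at most 10 in all, crops included, and the job is handed in when it is done.

```bash
mkdir -p pics; cat > h.py <<'E'
import numpy as np,cv2,pickle
from bench import arm,eyes
def grab(n,tag):
    im=eyes.get_image(n); pickle.dump(im,open(f'pics/{tag}.pkl','wb'))
    cv2.imwrite(f'pics/{tag}.png',im['pixels'][:,:,::-1]); return im
def load(tag): return pickle.load(open(f'pics/{tag}.pkl','rb'))
def ray(im,u,v):
    R=np.array(im['R']);t=np.array(im['t']);c=-R.T@t
    d=R.T@np.array([(u-im['cx'])/im['fx'],(v-im['cy'])/im['fy'],1.]); return c,d
def pt(im,u,v):
    c,d=ray(im,u,v); return c+d*im['range_z'][int(round(v)),int(round(u))]
def plane(im,u,v,z):
    c,d=ray(im,u,v); return c+d*(z-c[2])/d[2]
def proj(im,X):
    p=np.array(im['R'])@np.array(X)+np.array(im['t']); return im['fx']*p[0]/p[2]+im['cx'],im['fy']*p[1]/p[2]+im['cy']
def cross(a,ua,b,ub):
    c1,d1=ray(a,*ua);c2,d2=ray(b,*ub)
    s=np.linalg.lstsq(np.c_[d1,-d2],c2-c1,rcond=None)[0]
    p,q=c1+d1*s[0],c2+d2*s[1]; return (p+q)/2,np.linalg.norm(p-q)
E
python3 - <<'E'
from h import *
np.set_printoptions(precision=4,suppress=True)
print(arm.observe())
for n in('side','top'):
    im=grab(n,n+'0'); print(n,im['fx'],im['cx'],im['cy'],-np.array(im['R']).T@im['t'],np.array(im['R'])[2])
E
```

```text
{'clock': 0.0, 'joint_positions': array([ 1.194 ,  0.3992,  0.045 ,  1.5378, -0.0187,  1.2069, -0.0507]), 'dq': array([-0.001 ,  0.0001, -0.0018, -0.0004,  0.0003, -0.0011,  0.0008]), 'effort': array([ -0.0004, -47.5124,   1.3642, -25.4224,   0.0114,   0.0096,
         0.    ]), 'tool_pos': array([ 0.1781, -0.6245,  0.2443]), 'ee_rot': array([-3.1094, -0.4349,  0.0006]), 'ft_force': array([-0.2467,  0.1556,  0.0777]), 'ft_torque': array([ 0.0231, -0.0056, -0.0153]), 'grip_force': 0.0, 'finger_gap': 0.9990549855648811}
side 504.1737887313825 318.5171581747988 192.89281279871014 [0.2918 0.9858 0.9579] [ 0.196  -0.7432 -0.6397]
top 421.0562232641709 324.80544207527123 201.5757555407455 [0.3442 0.0108 1.1054] [ 0.2269 -0.0053 -0.9739]
```

View pics/top0.png

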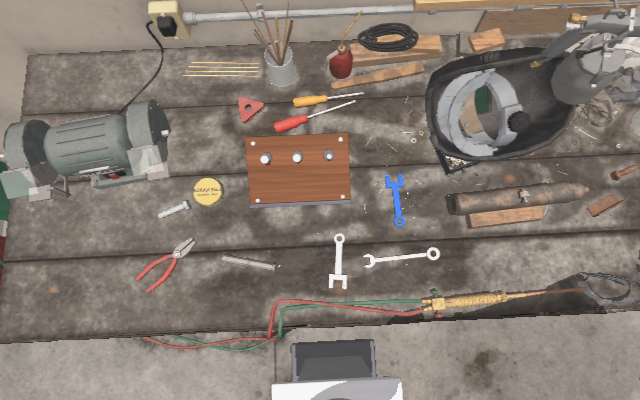

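View pics/side0.png

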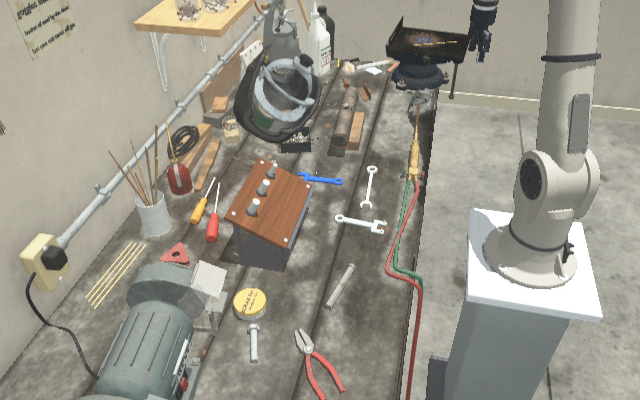

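The plain-steel pin spanner is at top (338,262), with its eye at (339,239) and fork at (338,283); in side it is at (360,222). Things it could be mistaken for: the blue pin spanner at top (397,200), the bright open-ended spanner at (400,257) and the chisel at (248,262). I choose the steel one at (338,262). The pegs are at top (265,158), (297,157) and (329,156), and the right one looks slimmest. Next I'll take one close crop and measure.

```bash
python3 - <<'E'
from h import *
np.set_printoptions(precision=4,suppress=True)
t=load('top0');s=load('side0')
def crop(im,x0,y0,w,h,k): return cv2.resize(im['pixels'][y0:y0+h,x0:x0+w,::-1],None,fx=k,fy=k,interpolation=cv2.INTER_CUBIC)
a=crop(t,235,125,130,90,3); b=crop(t,300,215,130,90,3); c=crop(s,220,150,130,90,3); d=crop(s,300,180,130,90,3)
cv2.imwrite('pics/crop0.png',np.vstack([np.hstack([a,b]),np.hstack([c,d])]))
# bright things masks
for n,im,box in(('top',t,(320,228,358,295)),('side',s,(330,205,392,238))):
    x0,y0,x1,y1=box; hsv=cv2.cvtColor(im['pixels'],cv2.COLOR_RGB2HSV)[y0:y1,x0:x1]
    m=((hsv[:,:,2]>150)&(hsv[:,:,1]<40)).astype(np.uint8)
    cs,_=cv2.findContours(m,cv2.RETR_CCOMP,cv2.CHAIN_APPROX_NONE)
    for q in cs:
        if len(q)>4:
            q=q+[x0,y0]; e=cv2.minAreaRect(q); mm=cv2.moments(q); print(n,len(q),e,q[:,0].min(0),q[:,0].max(0), (mm['m10']/max(mm['m00'],1),mm['m01']/max(mm['m00'],1)))
for u,v in((338,255),(338,262),(338,268)): print('shank',pt(t,u,v))
for u,v in((265,158),(297,157),(329,156),(250,200),(349,198),(250,143),(345,138),(281,180),(313,150),(313,190)): print(u,v,pt(t,u,v))
E
```

```text
top 6 ((356.5, 266.5), (1.0, 3.0), 0.0) [356 265] [357 268] (356.3333333333333, 267.0)
top 10 ((321.0, 237.0), (2.0, 4.0), 0.0) [320 235] [322 239] (320.8666666666667, 237.0)
top 209 ((342.0, 258.0), (60.0, 30.0), 90.0) [327 228] [357 288] (339.7810802173218, 255.62575902844355)
top 15 ((338.7500305175781, 238.25003051757812), (5.656853675842285, 4.949747085571289), 45.0) [336 236] [342 241] (338.80740740740737, 238.47407407407405)
side 18 ((369.0, 213.50001525878906), (4.919349670410156, 6.260990142822266), 26.56505012512207) [366 211] [372 217] (369.225, 213.76666666666665)
side 21 ((371.0, 207.0), (4.0, 8.0), 90.0) [367 205] [375 209] (371.7096774193548, 206.49462365591395)
side 6 ((361.0, 206.0), (2.0, 2.0), 90.0) [360 205] [362 207] (361.0, 205.77777777777774)
side 198 ((358.0, 221.0), (32.0, 56.0), 90.0) [330 205] [386 237] (350.7145708582834, 220.62441783100465)
side 6 ((332.0000305175781, 227.50003051757812), (2.1213202476501465, 2.1213202476501465), 45.0) [331 226] [333 229] (332.0, 227.5)
side 6 ((334.0000305175781, 219.50003051757812), (2.1213202476501465, 2.1213202476501465), 45.0) [333 218] [335 221] (334.0, 219.5)
side 8 ((340.0000305175781, 217.50003051757812), (3.535533905029297, 2.1213202476501465), 45.0) [338 216] [342 219] (340.0, 217.5)
shank [ 0.4561 -0.0224  0.0047]
shank [ 0.4379 -0.0214  0.0056]
shank [ 0.4222 -0.0204  0.01  ]
265 158 [0.671  0.1392 0.1779]
297 157 [0.6692 0.0649 0.1792]
329 156 [ 0.6676 -0.0092  0.1799]
250 200 [0.5921 0.189  0.0985]
349 198 [ 0.5879 -0.0553  0.0856]
250 143 [0.7197 0.1781 0.1528]
345 138 [0.3442 0.0108 1.1054]
281 180 [0.634  0.1096 0.1169]
313 150 [0.6971 0.0278 0.1446]
313 190 [0.6095 0.033  0.0992]
```

View pics/crop0.png

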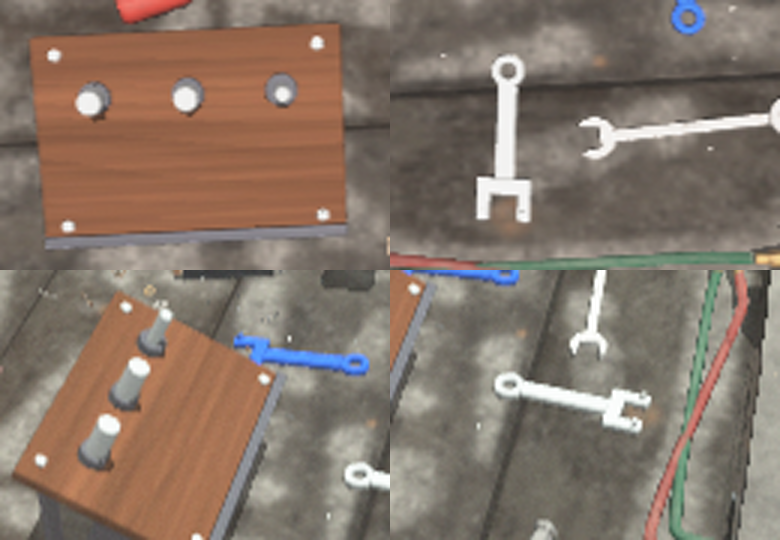

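The crop confirms it: the plain-steel pin spanner is at top (339,238) to (338,288), and the right peg (329,156) is clearly slim while the other two are thick. Next: two-view positions and the first move.

```bash
python3 - <<'E'
from h import *
from scipy.spatial.transform import Rotation as Ro
np.set_printoptions(precision=4,suppress=True)
t=load('top0');s=load('side0')
def T(x,y):return(235+x/3-.33,125+y/3-.33)
def T2(x,y):return(300+(x-390)/3-.33,215+y/3-.33)
def S(x,y):return(220+x/3-.33,150+(y-270)/3-.33)
def S2(x,y):return(300+(x-390)/3-.33,180+(y-270)/3-.33)
print('eye',cross(t,T2(508,70),s,S2(509,384)), plane(t,*T2(508,70),.006))
print('forkL',cross(t,T2(482,219),s,S2(617,429)),'forkR',cross(t,T2(525,219),s,S2(648,400)))
print('shankend',plane(t,*T2(503,180),.008))
for n,a,b in(('right',(282,94),(164,314)),('mid',(184,98),(139,367)),('left',(88,103),(109,424))):print(n,cross(t,T(*a),s,S(*b)))
for n,a,b in(('bUR',(316,43),(126,306)),('bUL',(54,55),(41,460)),('bLR',(322,214),(264,379))):print(n,cross(t,T(*a),s,S(*b)))
R=Ro.from_rotvec(arm.observe()['ee_rot']).as_matrix();print(R)
E
```

```text
eye (array([ 0.5008, -0.0275,  0.0061]), np.float64(0.000912035456190283)) [ 0.5003 -0.0275  0.006 ]
forkL (array([ 0.3846,  0.0027, -0.0004]), np.float64(0.021437308115754467)) forkR (array([ 0.3724, -0.0347,  0.005 ]), np.float64(0.0009449841136144293))
shankend [ 0.4055 -0.0178  0.008 ]
right (array([ 0.6695, -0.0084,  0.1781]), np.float64(0.002336241408833364))
mid (array([0.6685, 0.0672, 0.179 ]), np.float64(0.00022473088117776807))
left (array([0.6686, 0.1415, 0.1789]), np.float64(0.0004500952692302995))
bUR (array([ 0.717 , -0.0382,  0.1584]), np.float64(0.0008545640059589438))
bUL (array([0.7178, 0.171 , 0.157 ]), np.float64(0.00026367059427792855))
bLR (array([ 0.5915, -0.0377,  0.096 ]), np.float64(0.0003143785661664812))
[[ 0.9616  0.2743 -0.0006]
 [ 0.2743 -0.9616  0.0016]
 [-0.0001 -0.0017 -1.    ]]
```

```bash
python3 -m crank '[[[0,0,0],[20,30,0],1],[[0,0,-3],[45,60,0],1],[[0,0,-6],[70,93,0],1],[[0,0,-9],[95,126,0],1],[[0,0,-12],[118,160,0],1],[[0,0,-15],[140,195,0],1],[[0,0,-18],[160,230,0],1],[[0,0,-21.7],[180,266,0],1],[[0,0,-21.7],[195,303,0],1],[[0,0,-21.7],[208,340,0],1],[[0,0,-21.7],[220,378,0],1],[[0,0,-21.7],[230,416,0],1]]'; python3 -m crank '[[[0,0,0],[7,37,-10],1],[[0,0,0],[14,75,-20],1],[[0,0,0],[21,112,-40],1],[[0,0,0],[28,149,-65],1],[[0,0,0],[35,187,-95],1],[[0,0,0],[35,187,-130],1],[[0,0,0],[35,187,-150],1],[[0,0,0],[35,187,-150],1],[[0,0,0],[35,187,-150],1]]'
python3 - <<'E'
from h import *
t=grab('top','top1');s=grab('side','side1')
a=cv2.resize(t['pixels'][200:320,260:410,::-1],None,fx=2.6,fy=2.6,interpolation=cv2.INTER_CUBIC)
b=cv2.resize(s['pixels'][150:270,290:440,::-1],None,fx=2.6,fy=2.6,interpolation=cv2.INTER_CUBIC)
cv2.imwrite('pics/c1.png',np.hstack([a,b]));print(arm.observe()['tool_pos'],arm.observe()['ee_rot'])
E
```

```text
clock: 1.1
tool_pos: [0.4086, -0.207, 0.2451]
ee_rot: [3.138, -0.158, -0.0]
ft_force: [0.9, 0.1, -0.8]
finger_gap: 1.0
grip_force: 0.0
clock: 1.85
tool_pos: [0.4423, -0.0221, 0.0946]
ee_rot: [-3.138, 0.158, 0.005]
ft_force: [0.2, -0.5, 0.8]
finger_gap: 1.003
grip_force: 0.0
[ 0.44449665 -0.02274027  0.09666728] [ 3.13717181 -0.16057685  0.00385656]
```

View pics/c1.png

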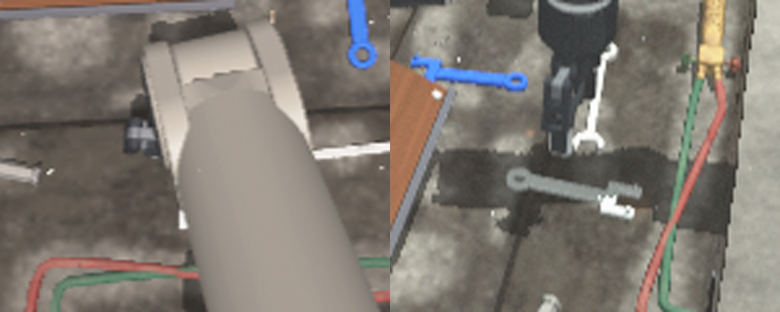

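The gripper stands over the shank (side crop: spanner eye at 518,180, fingers at 562,140). I'll half-close on the way down to stay clear of the open spanner, then grip.

```bash
python3 -m crank '[[[0,0,0],[0,0,0],0.5],[[0,0,0],[0,0,-20],0.5],[[0,0,0],[0,0,-40],0.5],[[0,0,0],[0,0,-55],0.5],[[0,0,0],[0,0,-65],0.5],[[0,0,0],[0,0,-73],0.5],[[0,0,0],[0,0,-79],0.5],[[0,0,0],[0,0,-79],0.5],[[0,0,0],[0,0,-79],0.5]]' 50;  python3 -m crank '[[[0,0,0],[0,0,0],0.3],[[0,0,0],[0,0,0],0.2],[[0,0,0],[0,0,0],0.1],[[0,0,0],[0,0,0],0],[[0,0,0],[0,0,0],0],[[0,0,0],[0,0,0],0],[[0,0,0],[0,0,0],0],[[0,0,0],[0,0,0],0]]' 50
```

```text
clock: 2.7
tool_pos: [0.4437, -0.0222, 0.0167]
ee_rot: [3.137, -0.159, 0.001]
ft_force: [-0.1, 0.0, 0.1]
finger_gap: 0.503
grip_force: 0.0
clock: 3.37
tool_pos: [0.4439, -0.0221, 0.0172]
ee_rot: [3.137, -0.158, 0.002]
ft_force: [-2.2, -0.3, 5.8]
finger_gap: 0.167
grip_force: 49.0
```

```bash
python3 -m crank '[[[0,0,0],[0,0,15],0],[[0,0,0],[0,0,40],0],[[0,0,0],[0,0,70],0],[[0,0,0],[0,0,105],0],[[0,0,0],[0,0,140],0],[[-0.3,-6,1.3],[10,1,165],0],[[-0.6,-12,2.6],[35,4,185],0],[[-0.9,-18,3.9],[65,7,190],0],[[-1.3,-24,5.2],[100,10,190],0],[[-1.3,-26,5.7],[130,13,190],0],[[-1.3,-26,5.7],[149,13.5,190],0],[[-1.3,-26,5.7],[149,13.5,190],0]]'; python3 -m crank '[[[0,0,0],[0,0,0],0],[[0,0,0],[0,0,0],0]]'
python3 - <<'E'
from h import *
t=grab('top','top2');s=grab('side','side2')
a=cv2.resize(t['pixels'][120:220,260:360,::-1],None,fx=4,fy=4,interpolation=cv2.INTER_CUBIC)
b=cv2.resize(s['pixels'][110:210,230:330,::-1],None,fx=4,fy=4,interpolation=cv2.INTER_CUBIC)
cv2.imwrite('pics/c2.png',np.hstack([a,b]));print(arm.observe()['tool_pos'],arm.observe()['ee_rot'])
E
```

```text
clock: 4.37
tool_pos: [0.5948, -0.0081, 0.2068]
ee_rot: [-3.059, -0.001, -0.71]
ft_force: [0.4, 0.2, -0.8]
finger_gap: 0.169
grip_force: 49.3
clock: 4.53
tool_pos: [0.5911, -0.0087, 0.2055]
ee_rot: [3.062, 0.0, 0.704]
ft_force: [-0.2, -0.1, -1.5]
finger_gap: 0.166
grip_force: 49.3
[ 0.59116667 -0.00880144  0.2058877 ] [3.06109931e+00 2.84631881e-04 7.05037668e-01]
```

View pics/c2.png

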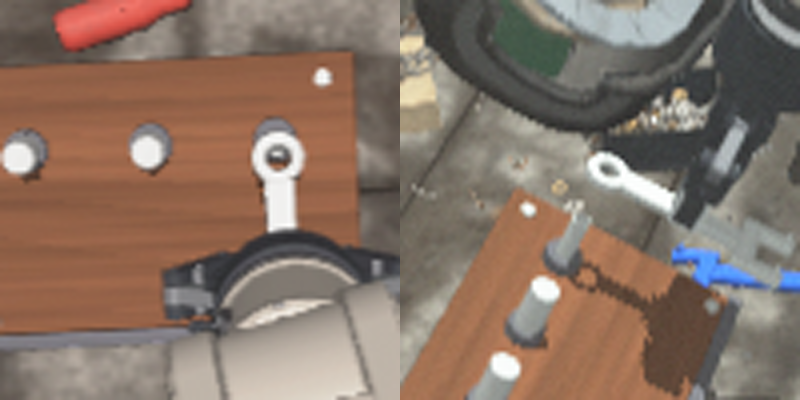

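The spanner is held with its eye over the right peg: hole at crop (277,155) in top and (607,170) in side, peg tip at about (578,215) in side. Now to measure the hole against the peg axis.

```bash
python3 - <<'E'
from h import *
np.set_printoptions(precision=4,suppress=True)
t=load('top2');s=load('side2');t0=load('top0');s0=load('side0')
# hole/ring centroid by white ring contours
for n,im,(x0,y0,x1,y1) in(('t',t,(320,150,340,167)),('s',s,(274,144,298,163))):
    g=cv2.cvtColor(im['pixels'],cv2.COLOR_RGB2HSV)[y0:y1,x0:x1]; m=((g[:,:,2]>140)&(g[:,:,1]<50)).astype(np.uint8)
    cs,h=cv2.findContours(m,cv2.RETR_CCOMP,cv2.CHAIN_APPROX_NONE)
    print(n,[((q+[x0,y0])[:,0].mean(0),len(q),h[0][i][3]) for i,q in enumerate(cs)])
eye,e=cross(t,(260+277/4-.4,120+155/4-.4),s,(230+207/4-.4,110+170/4-.4));print('eye',eye,e)
a=np.array([-.438,0,.899]);u=np.array([.899,0,.438]);tip=np.array([.6695,-.0084,.1781])
tip2,e=cross(t0,(328.7,156),s0,(230+178/4-.4,110+214/4-.4));print('tip2',tip2,e)
for q in(tip,tip2):
    d=q-eye; print('to tip: along',d@a,'up',d@u,'y',d[1])
o=arm.observe();print('TCP-pred eye',np.array(o['tool_pos'])+58e-3*u-12.5e-3*a)
E
```

```text
t [(array([329.1282, 159.6923]), 39, np.int32(-1)), (array([329.08, 158.88]), 25, np.int32(0))]
s [(array([274.5, 161. ]), 6, np.int32(-1)), (array([283.8143, 153.8714]), 70, np.int32(-1)), (array([281.   , 151.875]), 8, np.int32(1))]
eye [ 0.648  -0.0077  0.2209] 0.0004235874472624078
tip2 [ 0.669  -0.0083  0.1819] 0.0039259091335088064
to tip: along -0.04785420337019054 up 0.0005542742283347092 y -0.0006822267403363003
to tip: along -0.04419851825103675 up 0.0017583007602058852 y -0.0005947525027754329
TCP-pred eye [ 0.6488 -0.0088  0.2201]
```

```bash
python3 -m crank '[[[0,0,0],[5,-0.6,-8],0],[[0,0,0],[10,-0.6,-18],0],[[0,0,0],[15,-0.6,-29],0],[[0,0,0],[18.5,-0.6,-36],0],[[0,0,0],[18.5,-0.6,-36],0],[[0,0,0],[18.5,-0.6,-36],0],[[0,0,0],[18.5,-0.6,-36],0]]'
python3 - <<'E'
from h import *
t=grab('top','top3');s=grab('side','side3')
a=cv2.resize(t['pixels'][135:185,300:350,::-1],None,fx=8,fy=8,interpolation=cv2.INTER_CUBIC)
b=cv2.resize(s['pixels'][140:190,255:305,::-1],None,fx=8,fy=8,interpolation=cv2.INTER_CUBIC)
cv2.imwrite('pics/c3.png',np.hstack([a,b]))
E
```

```text
clock: 5.22
tool_pos: [0.6109, -0.0091, 0.1707]
ee_rot: [-3.061, -0.001, -0.708]
ft_force: [0.5, 0.3, -1.4]
finger_gap: 0.16
grip_force: 49.3
```

View pics/c3.png

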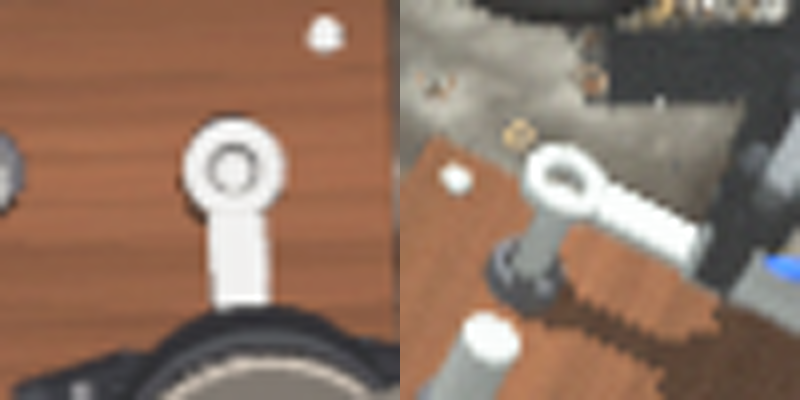

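The peg tip shows centred in the eye (top crop 232,168; side crop 562,178). Pushing on.

```bash
python3 -m crank '[[[0,0,0],[2.2,0,-4.5],0],[[0,0,0],[4.4,0,-9],0],[[0,0,0],[6.6,0,-13.5],0],[[0,0,0],[8.8,0,-18],0],[[0,0,0],[11.4,0,-23.4],0],[[0,0,0],[11.4,0,-23.4],0],[[0,0,0],[11.4,0,-23.4],0]]'
```

```text
clock: 5.9
tool_pos: [0.62, -0.0091, 0.1453]
ee_rot: [3.062, 0.001, 0.699]
ft_force: [-4.9, 1.2, -0.4]
finger_gap: 0.161
grip_force: 50.0
```

```bash
python3 -m crank '[[[0,0,0],[-1,0,-0.5],0],[[0,0,0],[0,0,-2.5],0],[[0,0,0],[1,0,-4.5],0],[[0,0,0],[2,0,-6.5],0],[[0,0,0],[2,0,-6.5],0],[[0,0,0],[2,0,-6.5],0]]'
```

```text
clock: 6.4
tool_pos: [0.6241, -0.0091, 0.1406]
ee_rot: [-3.061, 0.0, -0.707]
ft_force: [-4.0, 0.3, 2.0]
finger_gap: 0.164
grip_force: 52.6
```

```bash
python3 -m crank '[[[0,0,0],[0.2,0,-1.5],0],[[0,0,0],[0.9,0,-3],0],[[0,0,0],[1.5,0,-4.5],0],[[0,0,0],[1.5,0,-4.5],0],[[0,0,0],[1.5,0,-4.5],0]]'; python3 - <<'E'
from h import *
s=load('top3')
o=arm.observe();a=np.array([-.438,0,.899]);u=np.array([.899,0,.438])
eye=np.array(o['tool_pos'])+58e-3*u-12.5e-3*a; tip=np.array([.6695,-.0084,.1785]);print(eye,'below tip',(tip-eye)@a)
E
```

```text
clock: 6.82
tool_pos: [0.6271, -0.0095, 0.1371]
ee_rot: [3.06, 0.001, 0.712]
ft_force: [-2.3, -0.7, 5.4]
finger_gap: 0.161
grip_force: 53.8
[ 0.68469608 -0.00947657  0.15129148] below tip 0.031116342095856633
```

```bash
python3 -m crank '[[[0,0,0],[0.4,0,-1.5],0],[[0,0,0],[1,0,-3],0],[[0,0,0],[1,0,-3],0],[[0,0,0],[1,0,-3],0]]'
python3 - <<'E'
from h import *
t=grab('top','top4');s=grab('side','side4')
a=cv2.resize(t['pixels'][135:185,300:350,::-1],None,fx=8,fy=8,interpolation=cv2.INTER_CUBIC)
b=cv2.resize(s['pixels'][140:190,255:305,::-1],None,fx=8,fy=8,interpolation=cv2.INTER_CUBIC)
cv2.imwrite('pics/c4.png',np.hstack([a,b]))
E
```

```text
clock: 7.15
tool_pos: [0.6273, -0.0095, 0.1368]
ee_rot: [3.057, 0.001, 0.712]
ft_force: [-23.5, 0.4, 32.0]
finger_gap: 0.164
grip_force: 57.5
```

View pics/c4.png

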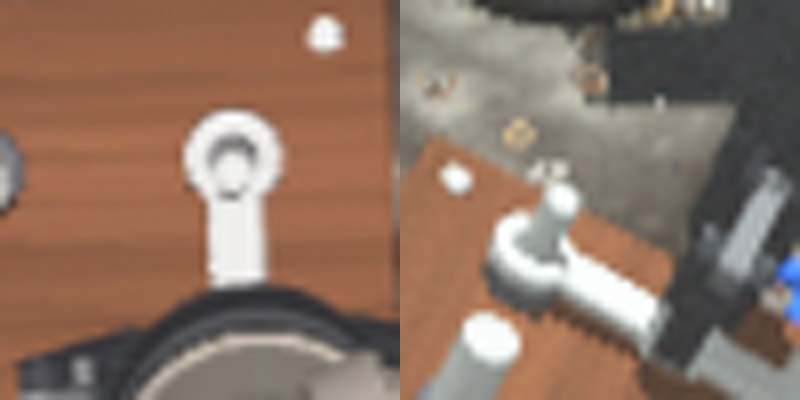

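The ring sits on the flange (side crop 530,260), with the peg through the eye and its tip at (562,200); the force rose sharply to about 40 N, so it is home. I'll relieve the push, release and retreat along the peg.

```bash
python3 -m crank '[[[0,0,0],[-1,0,2.3],0],[[0,0,0],[-1,0,2.3],0],[[0,0,0],[-1,0,2.3],0.1],[[0,0,0],[-1,0,2.3],0.25],[[0,0,0],[-1,0,2.3],0.45],[[0,0,0],[-1,0,2.3],0.45],[[0,0,0],[-1,0,2.3],0.45],[[0,0,0],[-1,0,2.3],0.45]]'; python3 -m crank '[[[0,0,0],[-4,0,8],0.45],[[0,0,0],[-11,0,23],0.45],[[0,0,0],[-22,0,45],0.45],[[0,0,0],[-35,0,72],0.45],[[0,0,0],[-50,-10,100],0.45],[[0,0,0],[-70,-40,110],0.45],[[0,0,0],[-90,-75,115],0.45],[[0,0,0],[-105,-110,115],0.45],[[0,0,0],[-115,-145,115],0.45],[[0,0,0],[-125,-180,115],0.45],[[0,0,0],[-130,-215,115],0.45],[[0,0,0],[-130,-215,115],0.45]]'
python3 - <<'E'
from h import *
t=grab('top','top5');s=grab('side','side5')
a=cv2.resize(t['pixels'][130:285,230:440,::-1],None,fx=1.9,fy=1.9,interpolation=cv2.INTER_CUBIC)
b=cv2.resize(s['pixels'][140:220,245:350,::-1],None,fx=3.8,fy=3.8,interpolation=cv2.INTER_CUBIC)[:a.shape[0],:a.shape[1]]
cv2.imwrite('pics/c5.png',np.hstack([a,cv2.resize(b,(a.shape[1],a.shape[0]))]))
E
```

```text
clock: 7.92
tool_pos: [0.6258, -0.0091, 0.1349]
ee_rot: [-3.061, -0.001, -0.707]
ft_force: [0.3, 0.2, -0.3]
finger_gap: 0.451
grip_force: 0.0
clock: 8.92
tool_pos: [0.4937, -0.2325, 0.2513]
ee_rot: [3.055, -0.017, 0.709]
ft_force: [0.8, -0.7, 0.5]
finger_gap: 0.45
grip_force: 0.0
```

View pics/c5.png

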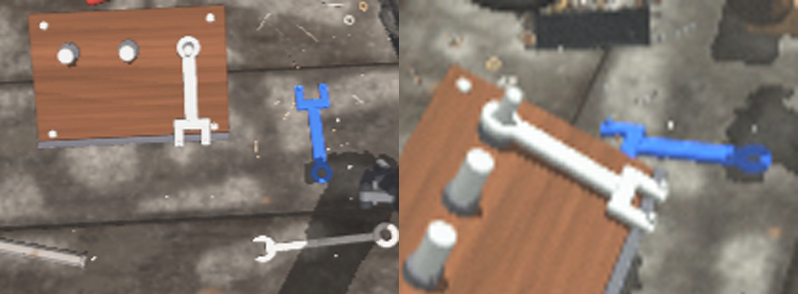

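The spanner hangs on the right peg with its ring on the flange (side crop 498,122), fork down the slope at (635,200). The open-ended spanner and chisel lie where they were.

```bash
python3 -c "
from bench import arm
print(arm.sign_off())"
```

```text
the job is handed in; nothing more can be done
None
```

The two-pin spanner hangs by its eye on the slim right peg, pushed home against the flange and let go with its fork pointing down the slope; the open-ended spanner and chisel were not touched, and the job is handed in after about 9 s (the pegs' thicknesses were told apart in the camera images, so only the right one was tried).

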